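# File a glaze test tile and push its drawer home

### The arm

A 6-joint arm with a two-finger parallel gripper is mounted at the origin on the work surface; the furniture and walls round the work are solid. World frame = base frame: x ahead of the robot, y to its left, z up, the work surface at z = 0. Lengths are in m, angles in rad, forces in N, time in s.
With the tool pointing down it reaches from about 0.3 to 0.875 m from the base axis. Payload 6.4 kg.
Tool frame: the origin (TCP) lies at the very end of the fingers, on their centre line; the grasp point (between the pads) lies 19 mm behind it (arm.hold_point_z is the z of the grasp point in the tool frame, in m); z points along the fingers, y is the line along which they close (so a half turn about z gives the same grasp; the last joint's range is limited). The gripper opens to 85 mm and grips with 20 to 120 N. Pads are 22 mm wide; open, the fingers measure 114 mm over their backs; the gripper's body (76 mm by 85 mm) begins 54 mm behind the grasp point. The pads swing forward as they close: fully open they stand 13 mm farther back than shut.
Start: joints at [1.072, 0.181, 1.607, -0, 1.354, -0.206], TCP at [0.166, 0.551, 0.231] pointing down, gripper open.
Joint ranges: [-2.99, 2.99], [-0.89, 2.07], [0.3, 2.58], [-1.14, 4.28], [0, 2.63], [-3.12, 3.12]. Speed limits (rad/s): [2.57, 2.57, 3.01, 3.14, 3.14, 3.14].

### API

Orientations are given as a unit quaternion [x, y, z, w].
In Python, from station import readout, read_camera, workorder, find_in, regions_of, tip_of, arm gives the robot as it stands.
- The arm moves only by the tool play_rows, never from a script. Its argument "motion" is text: rows parted by semicolons, each of 5 numbers parted by spaces: the gripper's target within -1 to 1 (shut at 1, half-way at 0, fully open at -1), then the shift along the tool's x, y, z in cm, then the turn about the tool's z in degrees. In form: grip x y z spin; .... A call has 1 to 5 rows; each row is the pose to reach, as a shift and turn from the pose commanded when the call began, along the tool's axes at that moment; what a row does not reach only later rows make up. A row lasts 1/12 s, in which the tool goes at most 41.7 mm and 7.16 degrees, less where a joint would pass 70% of its speed; a pose out of reach is approached as far as the arm can. A call with a gripper value outside its range is refused whole. The fingers move at their own pace and stop on an object; "squeeze" is the grip in N (left out, the last holds). Time passes only in rows, so rows that repeat a pose let the fingers close. It gives the time, the measured TCP pose, the force, the opening and the grip force at its end, in the units of the state.
- readout.get_obs(): the state, without advancing time (a new reading comes with each control period).
- read_camera(name): name is "scene" or "side" or "wrist"; returns a dict with "frame" (420x560x3 uint8, red, green, blue), "intrinsics" (3x3 intrinsics, pixels), "distortion" ([k1, k2, p1, p2, k3] as OpenCV has them; the pictures are not rectified), "extrinsics" (4x4, takes a point from camera to world coordinates); the wrist camera has in their place "hand_eye" (4x4, takes a point from camera to tool coordinates, whose origin is the TCP and whose axes are the flange's). Camera axes: x right, y down, z forward; pixel columns grow to the right and rows downward; lengths in m; the calibration is good to about 2 mm. A picture is of the moment at which its call begins: read the wrist's pose just before it. There is no depth.
- workorder.job_done(): hands the job in; it is judged then, once.
Trained networks look in a picture, given as the dict that the camera call returned (one of the last four; its "shot" number tells which), for a name from the list of things; names that differ only in an ending like _2 or _b are one class to them, and where a whole thing is asked for, a point or a joint stands for the part that bears it (a point fixed in the world has none). Each returns a list of dicts, best first, with "confidence" (0 to 1); they miss things now and then, are a little off and sometimes report something else, mostly with a low value. They report only what shows in the picture. A call takes as long as a camera call.
- find_in(label, picture): "extent" ([left, top, right, bottom] in pixels, round what is visible of it).
- regions_of(label, picture): "mask" (420x560 bool, what is visible of it) and "extent" ([left, top, right, bottom] in pixels, round what is visible of it).
- tip_of(label, picture): "location" ([column, row] in pixels: a listed point, or the origin of a listed thing).
The state is a dict: "clock": time; "qpos": joint angles; "joint_velocities": joint speeds; "effort": joint torques, N m; "tcp_pos": TCP position; "eef_rot": TCP orientation; "contact_force": force on the tool from outside, world axes, zero at the start; "wrist_torque": the same for the moment, N m; "grip_width": opening from 0.0 (shut) to 1.0 (fully open); "gripper_force": force on a finger pad.
Only numpy, scipy, OpenCV 4.12 (cv2) and the standard library are available. Lean on these libraries where they do the work, as an engineer would, in place of code of your own. Each camera call takes 0.05 s, during which the arm holds its last target. There are 200 camera calls.

### The job

Put away the pale pink glaze test tile that lies on the table: stand it on its long edge in the free foremost groove of the wooden file block in the open top drawer, glazed side towards the drawer's front like the tiles already filed there; the wire stand is there for turning the tile up on edge between two grasps. Then push the drawer gently home, without slamming it, until it is flush and its catch holds it. Leave the other things on the table where they are.

Things in the scene. Friction and masses are not known exactly. Their poses are not given: they have to be found in the camera images.
- pink_tile: Loose test tile: pale clay slab 74 x 46 x 8 mm with a faint pink glazed patch on one face, 20 to 30 g; starts flat on the table, glaze up. Origin at the centre of the unglazed back; x along the 74 mm length, y along the 46 mm width, z out of the glazed face (the tile fills z 0 to 8 mm). On a long edge it is 46 mm tall.
- tile_glaze (a point): Imaginary point on the tile's z axis, 34 mm from its back (26 mm in front of the glaze), with the tile's axes; it shows which way the glaze looks.
- tile_stand: Fixed, 89 mm tall: wooden foot 94 x 100 x 12 mm with two bent steel wires 5 mm thick at y = -28 and +28 mm (51 mm clear between, so fingers pass below, behind and above a tile). Each has a 45 degree backrest 40 mm long and at its low end a lip 14 mm out, square to it. Origin near the foot's middle, on the table; z up; its open side is -x (left of the robot), tiles lean back to +x.
- stand_seat (a point): Inner corner of the stand's backrest and lips, midway between the wires, 60 mm above the table; axes of the stand. A tile on the stand has its lower long back edge on this point's y line; its back rises from here at 45 degrees towards +x (upper back edge 32.5 mm on in x and in z); its 74 mm length lies along y across both wires. Pinched, it can swing up about its lower edge.
- file_slot (a point): On the top drawer, moving with it: centre of the free foremost groove of the wooden file block, at the drawer floor on which the tile will stand. x points into the cabinet, y along the groove, z up. Groove 15 mm wide (x), 124 long (y), 22 deep. Above the block, from its centre: 38 mm to the drawer front (rises 51 mm over the floor), 29 mm to the next filed tile (fixed).
- drawer_front (a point): On the top drawer: centre of the outer face of its front, to push on; x points into the cabinet. The face reaches 16 mm above, 37 mm below, 95 mm to each side; a pull lip 50 mm wide sticks out 14 mm, its top 18 mm below this point. The fixed cabinet (blue, 200 wide, 186 mm high) ends 21 mm above this point; its front edge lies at this point when the drawer is shut.
- drawer_cabinet_drawer2 (a joint): Opening of the top drawer in m: 0 shut, 0.12 fully out (starts nearly so); closing moves it along +x of drawer_front. Friction about 1 N. Over the last 11 mm it rides over a spring roller catch: resists with up to about 4 N until 5 mm are left, then pulls itself shut and is held (5 N to open). Left between 5 and 11 mm it is pushed out again.
- bisque_cup: Bystander: unglazed cup, 68 mm wide, 62 mm tall; origin at its underside's centre.
- loop_tool: Bystander: wooden-handled trimming tool lying flat, 162 mm long.
- rubber_kidney: Bystander: red rubber kidney lying flat, 40 x 99 x 8 mm.
- natch_plug: Bystander: white plaster plug, 30 mm wide, 28 mm tall.

How it is judged:
By the outcome, as a careful person would: the job done as asked, in the order asked, and still so for the second after the job is handed in, with the robot touching nothing.
It also fails if it takes over 72 s, if anything falls off the work surface, if the arm or the gripper's body presses on something with over 40 N, if the wrist force passes 120 N, or if a joint passes its speed limit or range.

## Working session

There is one attempt and no reset: what is moved stays moved. The work goes in short steps, Python scripts to look and compute and a tool call to move; the robot and the scene stay as the last step left them, time stands still between calls to the robot, and variables do not carry over. Pictures are saved under pics/ and viewed, at most 10 in all, crops included, and the job is handed in when it is done.

Besides the shell and the picture viewer there is one more tool, called after ">>>" by a JSON object that holds its "fn" and its "kwargs". play_rows: Moves the arm, as the interface text tells. Its arguments: {"type":"object","properties":{"motion":{"type":"string"},"squeeze":{"type":"number"}},"required":["motion"]}

```bash
mkdir -p pics; cat > h.py <<'E'
import numpy as np, cv2
from scipy.spatial.transform import Rotation as R
from station import readout, read_camera, workorder, find_in, regions_of, tip_of, arm
def shot(cam):
    o=readout.get_obs(); p=read_camera(cam)
    if cam=='wrist':
        T=np.eye(4);T[:3,:3]=R.from_quat(o['eef_rot']).as_matrix();T[:3,3]=o['tcp_pos']
        p['X']=T@np.array(p['hand_eye'])
    else: p['X']=np.array(p['extrinsics'])
    return p
def ray(p,px):
    u=cv2.undistortPoints(np.array(px,float).reshape(-1,1,2),np.array(p['intrinsics']),np.array(p['distortion'])).reshape(-1,2)
    d=np.c_[u,np.ones(len(u))]@p['X'][:3,:3].T
    return p['X'][:3,3],d
def onz(p,px,z):
    c,d=ray(p,px); return c+d*((z-c[2])/d[:,2])[:,None]
def tri(ps,pxs):
    A=np.zeros((3,3));b=np.zeros(3)
    for p,x in zip(ps,pxs):
        c,d=ray(p,x);d=d[0]/np.linalg.norm(d[0]);M=np.eye(3)-np.outer(d,d);A+=M;b+=M@c
    X=np.linalg.solve(A,b)
    return X
def proj(p,P):
    X=np.linalg.inv(p['X']);r,_=cv2.Rodrigues(X[:3,:3])
    return cv2.projectPoints(np.array(P,float).reshape(-1,3),r,X[:3,3],np.array(p['intrinsics']),np.array(p['distortion']))[0].reshape(-1,2)
def save(p,n,s=1): cv2.imwrite('pics/'+n,cv2.resize(p['frame'][:,:,::-1],None,fx=s,fy=s))
def tool():
    o=readout.get_obs();return np.array(o['tcp_pos']),R.from_quat(o['eef_rot']).as_matrix()
def go(target,tx=None):
    "shift in tool cm to TCP target; spin to bring tool x onto direction tx (mod 180)"
    t,M=tool(); s=M.T@(np.array(target)-t)*100; out=list(s.round(2))
    if tx is not None:
        v=M.T@np.array([tx[0],tx[1],0]);a=np.degrees(np.arctan2(v[1],v[0]));out.append([round((a+90)%180-90,1),round(a,1)])
    return out
E
python3 - <<'E'
from h import *
np.set_printoptions(precision=4,suppress=True)
o=readout.get_obs();print(o['tcp_pos'],o['contact_force'],arm.hold_point_z); print(tool()[1])
ps={c:shot(c) for c in('scene','side')}
for c,p in ps.items():
    save(p,c+'1.png',1.4)
    print(c,p['X'][:3,3])
L={}
for n in['pink_tile','tile_glaze','stand_seat','tile_stand','file_slot','drawer_front','bisque_cup','loop_tool','rubber_kidney','natch_plug']:
    for c,p in ps.items():
        r=tip_of(n,p)
        print(n,c,[(np.round(q['location'],1),round(q['confidence'],2)) for q in r[:2]])
        if r: L[n,c]=r[0]['location']
    if (n,'scene') in L and (n,'side') in L:
        X=tri(ps.values(),[L[n,'scene'],L[n,'side']]);print('   ',X,[np.round(proj(p,X)[0]-L[n,c],1) for c,p in ps.items()])
for c,p in ps.items():
    r=regions_of('pink_tile',p)
    if r: 
        m=r[0]['mask'];k=max(cv2.findContours(m.astype(np.uint8),0,1)[0],key=len).reshape(-1,2).astype(float)
        print(c,r[0]['confidence'],cv2.minAreaRect(onz(p,k,.008)[:,:2].astype(np.float32)*1000))
E
```

```text
[0.1657 0.55   0.2304] [-0.5394  0.152  -0.6706] -0.0187
[[-0.9574  0.2886 -0.0008]
 [ 0.2886  0.9574 -0.0015]
 [ 0.0004 -0.0017 -1.    ]]
scene [-0.148  -0.5788  1.0916]
side [0.4017 1.1754 0.6048]
pink_tile scene [(array([214.6, 198.4]), 0.57)]
pink_tile side [(array([267.6, 305.5]), 0.36)]
    [ 0.5229  0.3375 -0.0053] [array([-0.2,  0.1]), array([-0.2, -0.1])]
tile_glaze scene [(array([212.9, 189.8]), 0.77)]
tile_glaze side [(array([263.3, 290.9]), 0.53)]
    [0.5272 0.3379 0.0329] [array([ 1.2, -1.2]), array([1.9, 1.1])]
stand_seat scene [(array([253.8, 212.6]), 0.93), (array([286.7, 191.1]), 0.59)]
stand_seat side [(array([277.3, 247.1]), 0.74)]
    [0.5184 0.1605 0.0589] [array([-0.3,  0.3]), array([-0.4, -0.2])]
tile_stand scene [(array([256.9, 230.8]), 0.71)]
tile_stand side [(array([276.5, 263.5]), 0.77)]
    [ 0.5186  0.1476 -0.0024] [array([ 0.9, -0.9]), array([1.1, 0.6])]
file_slot scene [(array([212.4, 190.5]), 0.6), (array([374.7, 278.6]), 0.58)]
file_slot side [(array([287.3, 173.6]), 0.64), (array([299. , 165.2]), 0.18)]
    [0.4449 0.1697 0.2443] [array([ 13.5, -15.
[... 312 characters left out ...]
5.3]), 0.27)]
    [ 0.688   0.1937 -0.0017] [array([ 1.2, -1.5]), array([1.8, 1.2])]
loop_tool scene [(array([180.6, 237.3]), 0.58)]
loop_tool side [(array([341.7, 292.7]), 0.5)]
    [0.347  0.2834 0.0054] [array([-0.4,  0.3]), array([-0.5, -0.2])]
rubber_kidney scene [(array([229.8, 269.3]), 0.87)]
rubber_kidney side [(array([336.8, 255.1]), 0.56)]
    [0.3584 0.0974 0.0079] [array([-1.3,  1. ]), array([-1.4, -0.6])]
natch_plug scene [(array([313.8, 204.3]), 0.38)]
natch_plug side [(array([219.7, 249. ]), 0.55)]
    [0.6966 0.0902 0.0066] [array([-0.2,  0.2]), array([-0.2, -0.1])]
scene 0.66 ((521.9407958984375, 337.07757568359375), (51.68175506591797, 74.45016479492188), 68.47938537597656)
```

View pics/scene1.png

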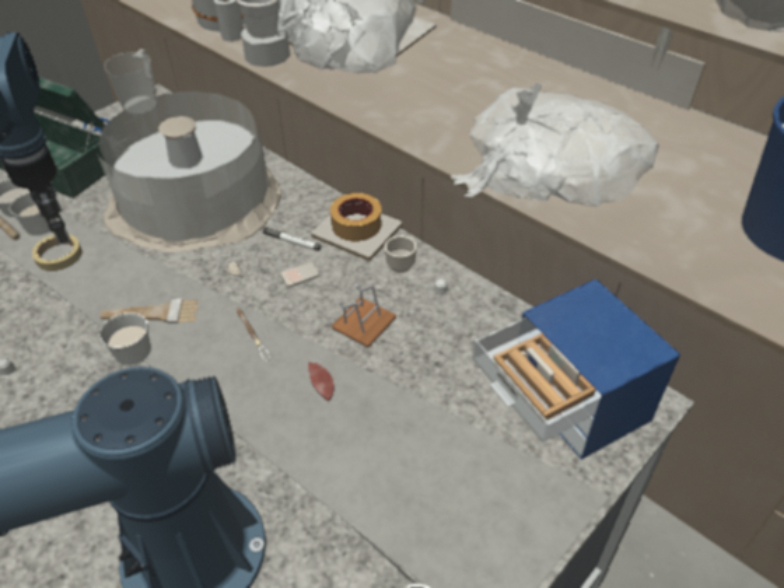

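View pics/side1.png

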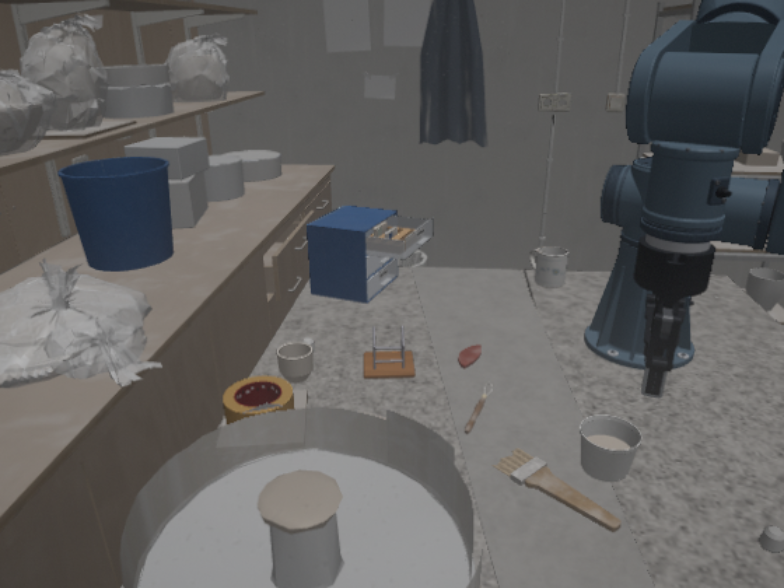

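The scene view shows the tile at about (214,196) px (unscaled), the stand at (257,228), and the open drawer with its file block at (388,267). In the side view the kiln pot hides the tile. I'll move above the tile for a wrist view.

>>> {"fn": "play_rows", "kwargs": {"motion": "-1 -20.1 -5 0 0;-1 -20.1 -5 0 0;-1 -20.1 -5 0 0;-1 -20.1 -5 0 0;-1 -20.1 -5 0 0", "squeeze": 20}}

```text
clock: 1.62
tcp_pos: [0.3454, 0.4435, 0.2315]
eef_rot: [0.146, 0.989, 0.0, 0.0]
contact_force: [0.8, 0.6, 0.5]
grip_width: 1.002
gripper_force: 0.0
```

>>> {"fn": "play_rows", "kwargs": {"motion": "-1 -20.1 -5 0 0;-1 -20.1 -5 0 0;-1 -20.1 -5 0 0;-1 -20.1 -5 0 0;-1 -20.1 -5 0 0"}}

```text
clock: 2.03
tcp_pos: [0.5237, 0.3373, 0.2314]
eef_rot: [0.146, 0.989, 0.0, 0.0]
contact_force: [0.1, 0.9, 0.2]
grip_width: 1.0
gripper_force: 0.0
```

>>> {"fn": "play_rows", "kwargs": {"motion": "-1 0 0 0 35;-1 0 0 0 35;-1 0 0 0 35;-1 0 0 0 35;-1 0 0 0 35"}}

```text
clock: 2.45
tcp_pos: [0.5221, 0.3386, 0.2311]
eef_rot: [0.44, 0.898, -0.0, -0.0]
contact_force: [0.7, -0.5, 0.4]
grip_width: 1.0
gripper_force: 0.0
```

>>> {"fn": "play_rows", "kwargs": {"motion": "-1 0 0 0 35;-1 0 0 0 35;-1 0 0 0 35;-1 0 0 0 35;-1 0 0 0 35"}}

```text
clock: 2.87
tcp_pos: [0.5219, 0.3388, 0.2312]
eef_rot: [0.689, 0.725, -0.0, -0.0]
contact_force: [-0.6, 0.3, 0.5]
grip_width: 1.003
gripper_force: 0.0
```

>>> {"fn": "play_rows", "kwargs": {"motion": "-1 0 0 0 25;-1 0 0 0 25;-1 0 0 0 25;-1 0 0 0 25;-1 0 0 0 25"}}

```text
clock: 3.28
tcp_pos: [0.522, 0.3388, 0.2313]
eef_rot: [0.829, 0.56, -0.0, 0.0]
contact_force: [-0.1, -0.8, -0.0]
grip_width: 1.002
gripper_force: 0.0
```

```bash
cat > tile.py <<'E'
from h import *
import sys
np.set_printoptions(precision=4,suppress=True)
p=shot('wrist');save(p,sys.argv[1],1.4)
o=readout.get_obs();print(o['tcp_pos'],o['qpos'],o['clock'],o['contact_force'])
for n in('pink_tile','tile_glaze'):
    for q in tip_of(n,p)[:2]: print(n,np.round(q['location']),q['confidence'],onz(p,q['location'],0 if n=='pink_tile' else .034))
r=regions_of('pink_tile',p)
if r:
    m=r[0]['mask'];k=max(cv2.findContours(m.astype(np.uint8),0,1)[0],key=len).reshape(-1,2).astype(float)
    rect=cv2.minAreaRect(onz(p,k,.008)[:,:2].astype(np.float32)*1000);print(r[0]['confidence'],r[0]['extent'],rect)
    b=cv2.boxPoints(rect)/1000;e=b[1]-b[0];f=b[2]-b[1];l=e if np.hypot(*e)>np.hypot(*f) else f;l/=np.hypot(*l)
    print('long',l,'go',go([*b.mean(0),tool()[0][2]],[-l[1],l[0]]))
E
python3 tile.py w1.png
```

```text
[0.522  0.3388 0.2312] [0.3852 0.2844 1.4819 0.     1.3753 0.7638] 3.3333 [-0.0066  0.7171 -0.017 ]
pink_tile [286. 177.] 0.77 [[0.5266 0.3421 0.    ]]
tile_glaze [283. 186.] 0.6 [[0.5222 0.3408 0.034 ]]
0.86 [250.4, 156.2, 321.7, 200.5] ((524.951416015625, 341.49072265625), (45.3340950012207, 73.66065216064453), 68.20599365234375)
long [ 0.9285 -0.3713] go [np.float64(0.36), np.float64(0.18), np.float64(-0.0), [np.float64(0.1), np.float64(0.1)]]
```

View pics/w1.png

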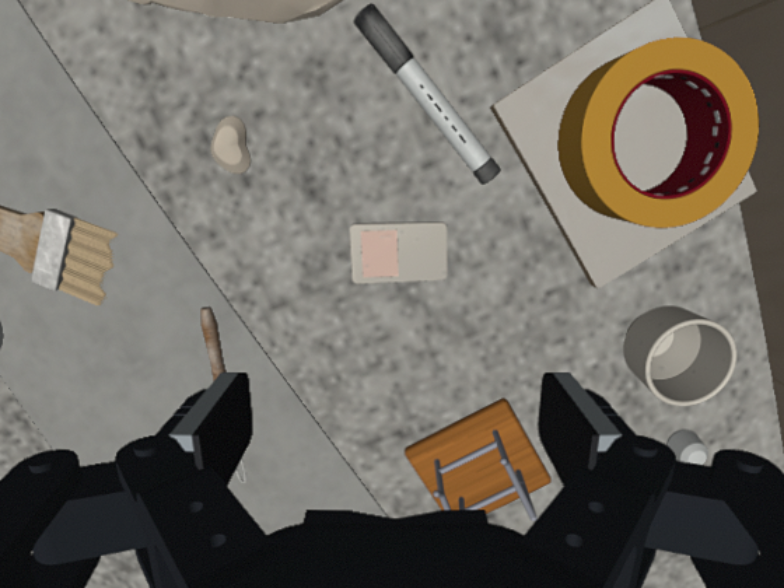

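The wrist view shows the tile at px (285,181), already aligned with the gripper, with the glaze patch up. I'll descend with a small correction.

>>> {"fn": "play_rows", "kwargs": {"motion": "-1 0.3 0.2 5 0;-1 0.36 0.18 9 0;-1 0.36 0.18 13 0;-1 0.36 0.18 17 0;-1 0.36 0.18 19 0"}}

```text
clock: 3.9
tcp_pos: [0.5221, 0.3402, 0.0362]
eef_rot: [0.828, 0.561, -0.003, -0.001]
contact_force: [-1.5, -0.1, -1.1]
grip_width: 0.999
gripper_force: 0.0
```

```bash
python3 tile.py w2.png
```

```text
[0.5197 0.3391 0.0325] [0.3871 0.5234 1.5967 0.     1.0337 0.7662] 3.95 [-2.8317 -2.7917 -3.123 ]
pink_tile [288. 240.] 0.63 [[0.5246 0.3415 0.    ]]
tile_glaze [285. 270.] 0.93 [[0.5226 0.3404 0.034 ]]
0.89 [218.5, 201.6, 358.8, 286.2] ((524.5970458984375, 341.9908447265625), (47.981170654296875, 73.5586166381836), 70.77935028076172)
long [ 0.9443 -0.3292] go [np.float64(0.01), np.float64(-0.08), np.float64(0.0), [np.float64(-2.5), np.float64(-2.5)]]
```

View pics/w2.png

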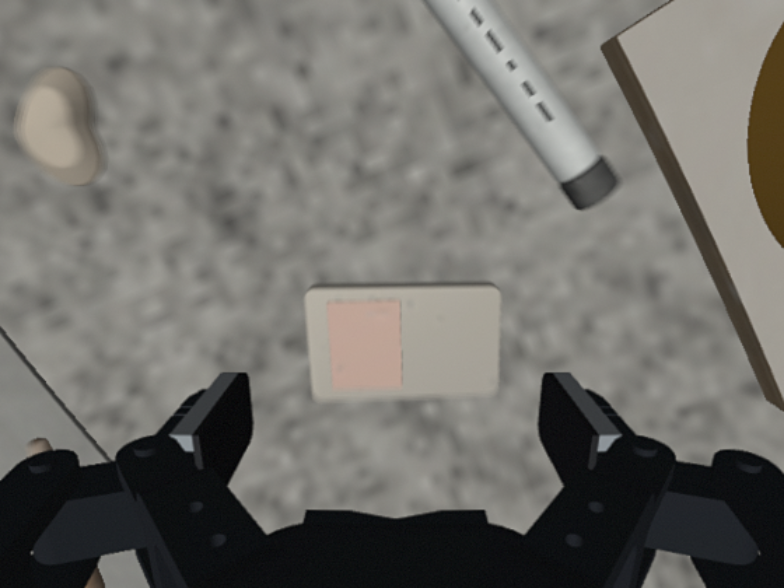

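The tile lies in the centre between the fingers, at px (288,240). The arm was still settling for that reading, so I'll re-measure at rest.

>>> {"fn": "play_rows", "kwargs": {"motion": "-1 0 0 1 0;-1 0 0 1 0;-1 0 0 1 0;-1 0 0 1 0;-1 0 0 1 0"}}

```text
clock: 4.52
tcp_pos: [0.5256, 0.3417, 0.0324]
eef_rot: [0.828, 0.561, 0.001, 0.0]
contact_force: [0.2, -0.3, -0.5]
grip_width: 1.0
gripper_force: 0.0
```

```bash
python3 tile.py w3.png; python3 -c "
from h import *
print(tool()[1])"
```

```text
[0.5255 0.3417 0.0322] [ 0.3874  0.5274  1.5913 -0.      1.0215  0.7674] 4.5667 [-0.4558 -0.14   -0.8444]
pink_tile [283. 249.] 0.62 [[0.5244 0.3409 0.    ]]
tile_glaze [282. 276.] 0.59 [[0.5241 0.3411 0.034 ]]
0.73 [212.1, 207.0, 355.2, 296.9] ((524.517578125, 341.64996337890625), (47.46358871459961, 73.82937622070312), 70.7038803100586)
long [ 0.9438 -0.3305] go [np.float64(-0.01), np.float64(-0.06), np.float64(-0.0), [np.float64(-2.5), np.float64(-2.5)]]
[[ 3.70917372e-01  9.28665775e-01  4.27108436e-04]
 [ 9.28665816e-01 -3.70917470e-01  1.78753458e-04]
 [ 3.24424200e-04  3.30338242e-04 -9.99999893e-01]]
```

>>> {"fn": "play_rows", "kwargs": {"motion": "-1 0 -0.05 1 -1;-1 0 -0.05 2 -1;-1 0 -0.05 3 -1;-1 0 -0.05 3.5 -1;-1 0 -0.05 3.8 -1"}}

```text
clock: 5.13
tcp_pos: [0.5233, 0.3411, -0.0089]
eef_rot: [0.823, 0.568, -0.002, -0.0]
contact_force: [0.1, 0.4, -0.6]
grip_width: 0.999
gripper_force: 0.0
```

>>> {"fn": "play_rows", "kwargs": {"motion": "-1 0 0 0 0;0.3 0 0 0 0;0.3 0 0 0 0;0.3 0 0 0 0;0.3 0 0 0 0", "squeeze": 25}}

```text
clock: 5.55
tcp_pos: [0.5249, 0.3418, -0.0062]
eef_rot: [0.823, 0.568, 0.0, 0.0]
contact_force: [-0.3, 1.1, -0.2]
grip_width: 0.847
gripper_force: 29.3
```

>>> {"fn": "play_rows", "kwargs": {"motion": "1 0 0 0 0;1 0 0 0 0;1 0 0 0 0;1 0 0 0 0"}}

```text
clock: 5.88
tcp_pos: [0.5246, 0.3417, -0.0065]
eef_rot: [0.823, 0.568, 0.0, 0.0]
contact_force: [-0.6, 0.1, 1.1]
grip_width: 0.849
gripper_force: 29.5
```

>>> {"fn": "play_rows", "kwargs": {"motion": "1 0 0 -3 0;1 0 0 -7 0;1 0 0 -11 0;1 0 0 -15 0;1 0 0 -19 0"}}

```text
clock: 6.3
tcp_pos: [0.5241, 0.3415, 0.1851]
eef_rot: [0.823, 0.568, -0.0, -0.0]
contact_force: [2.4, 0.5, -0.6]
grip_width: 0.85
gripper_force: 29.6
```

>>> {"fn": "play_rows", "kwargs": {"motion": "1 -3 1 -3 0;1 -7 2 -6 0;1 -11 4 -8 0;1 -15 5 -8 0;1 -17 5.8 -8 0"}}

```text
clock: 6.72
tcp_pos: [0.5189, 0.1606, 0.2657]
eef_rot: [0.823, 0.568, 0.002, 0.001]
contact_force: [0.7, -0.3, 0.2]
grip_width: 0.849
gripper_force: 29.7
```

>>> {"fn": "play_rows", "kwargs": {"motion": "1 0 0 0 0;1 0 0 0 0;1 0 0 0 0;1 0 0 0 0"}}

```text
clock: 7.05
tcp_pos: [0.5182, 0.163, 0.263]
eef_rot: [0.823, 0.568, -0.0, -0.0]
contact_force: [-1.6, -0.9, -0.8]
grip_width: 0.85
gripper_force: 29.7
```

```bash
cat > stand.py <<'E'
from h import *
import sys
np.set_printoptions(precision=4,suppress=True)
p=shot('wrist');save(p,sys.argv[1],1.4)
o=readout.get_obs();print(o['tcp_pos'],o['qpos'],o['clock'],o['grip_width'])
for n,z in(('stand_seat',.06),('tile_stand',0)):
    for q in tip_of(n,p)[:2]: print(n,np.round(q['location']),q['confidence'],onz(p,q['location'],z))
r=regions_of('tile_stand',p)
if r:
    m=r[0]['mask'].astype(np.uint8);m=cv2.morphologyEx(m,cv2.MORPH_CLOSE,np.ones((15,15)));
    m=cv2.morphologyEx(m,cv2.MORPH_OPEN,np.ones((15,15)))
    k=max(cv2.findContours(m,0,1)[0],key=len).reshape(-1,2).astype(float)
    print(r[0]['confidence'],r[0]['extent'],cv2.minAreaRect(onz(p,k,.012)[:,:2].astype(np.float32)*1000))
for n in('pink_tile',):
    r=regions_of(n,p);print(n,[(q['confidence'],q['extent']) for q in r[:1]])
print(tool()[1])
E
python3 stand.py s1.png
```

```text
[0.5182 0.1632 0.2629] [0.0864 0.0842 1.6503 0.0003 1.4077 0.4474] 7.1 0.8509129504442724
stand_seat [278. 184.] 0.58 [[0.5135 0.1672 0.06  ]]
stand_seat [180. 273.] 0.34 [[0.3782 0.113  0.06  ]]
tile_stand [287. 193.] 0.8 [[0.5157 0.1424 0.    ]]
0.7 [232.6, 142.3, 342.4, 231.3] ((518.7042236328125, 141.5900421142578), (101.61003112792969, 94.75545501708984), 5.478896617889404)
pink_tile [(0.96, [190.6, 229.2, 376.0, 338.8])]
[[ 0.3532  0.9355 -0.0006]
 [ 0.9355 -0.3532 -0.    ]
 [-0.0002 -0.0006 -1.    ]]
```

View pics/s1.png

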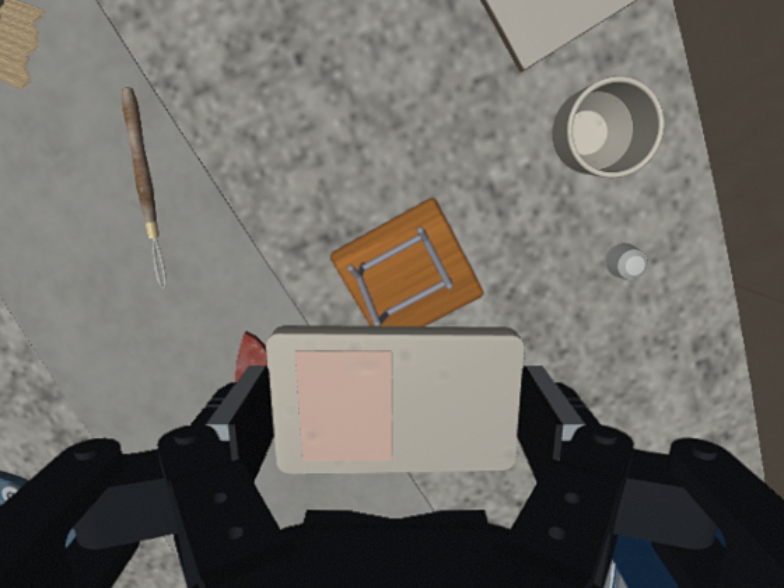

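The tile is held level. The stand sits at px (287,193), its foot fitted with a yaw of 5.5°. Next I'll overlay the wire model in three views to pin down the seat.

```bash
cat > ov.py <<'E'
from h import *
a=np.radians(5.5);Y=np.array([np.cos(a),np.sin(a),0]);X=np.array([np.sin(a),-np.cos(a),0]);Z=np.array([0,0,1.])
P=[]
ps=[shot(c) for c in('wrist','scene','side')]
pts=[]
for c,p in zip('w s d'.split(),ps):
    for q in tip_of('stand_seat',p)[:1]: pts.append(q['location']);print(c,pts[-1],q['confidence'])
s3=tri(ps,pts);print('tri3',s3,[np.round(proj(p,s3)[0]-x,1) for p,x in zip(ps,pts)])
F=np.array([.5187,.1416,0])
rel=s3-F;print('stand frame',rel@X,rel@Y)
s=F+X*(rel@X)+Z*.06
out=[]
for p in ps:
    c=proj(p,s)[0];A=cv2.getAffineTransform(np.float32([c,c+[10,0],c+[0,10]]),np.float32([[133,200],[173,200],[133,240]]))
    im=cv2.warpAffine(p['frame'][:,:,::-1].copy(),A,(266,400),flags=cv2.INTER_CUBIC)
    for y in(-.028,.028):
        w=[s+Y*y+X*(-.0099)+Z*.0099,s+Y*y,s+Y*y+X*.0283+Z*.0283]
        q=proj(p,w)@A[:,:2].T+A[:,2]
        cv2.polylines(im,[q.astype(np.int32)],False,(0,255,0),1)
    f=[F+X*i*.047+Y*j*.05+Z*.012 for i,j in((1,1),(1,-1),(-1,-1),(-1,1))]
    q=proj(p,f)@A[:,:2].T+A[:,2];cv2.polylines(im,[q.astype(np.int32)],True,(255,255,0),1)
    out.append(im)
cv2.imwrite('pics/ov.png',np.hstack(out))
E
python3 ov.py
```

```text
w [276.7, 185.3] 0.97
s [255.7, 212.1] 0.95
d [217.9, 269.8] 0.7
tri3 [0.57996016 0.19166083 0.01495975] [array([ 49.7, -49.9]), array([ 5.8, -5.2]), array([35.2, -4. ])]
stand frame -0.043958829435736486 0.0657762446527922
```

View pics/ov.png

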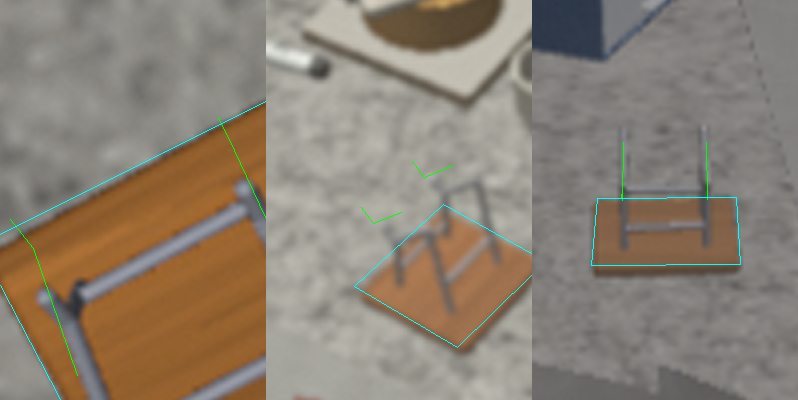

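```bash
sed -i 's/^for c,p in zip.*$/pts=[[276.7,185.3],[255.7,212.1],[277.3,247.1]]/; /for q in tip_of/d' ov.py; sed -i "s/'pics\/ov.png'/'pics\/ov2.png'/; s/^print('tri3'/print('tri3'/" ov.py; python3 ov.py
```

```text
tri3 [0.51786611 0.16137983 0.05945798] [array([6.3, 1.8]), array([-2.6,  0.6]), array([-0.3, -0.3])]
stand frame -0.01976869620413818 0.00106575847989264
```

View pics/ov2.png

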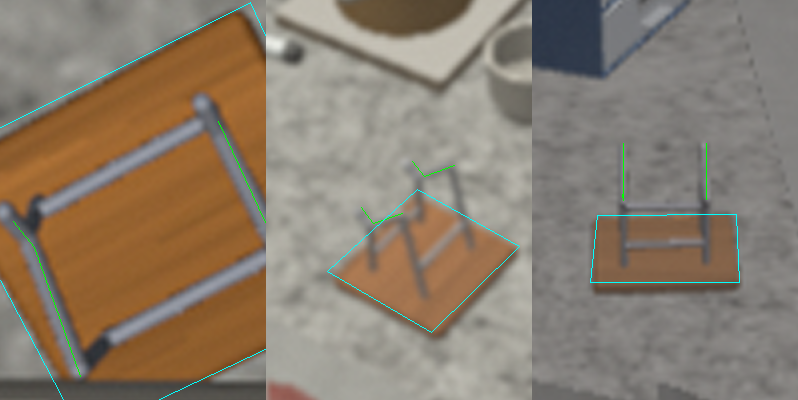

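The wrist view puts the wires about 5 mm further from the foot's middle than this overlay, and the side view agrees. That gives a seat at about (0.514, 0.166). I'll turn the tile in line with the stand and bring it above.

>>> {"fn": "play_rows", "kwargs": {"motion": "1 0 0 0 -7;1 0 0 0 -14;1 0 0 0 -21;1 0 0 0 -26.2;1 0 0 0 -26.2"}}

```text
clock: 8.17
tcp_pos: [0.5185, 0.1621, 0.2633]
eef_rot: [0.672, 0.741, 0.0, 0.0]
contact_force: [0.8, -0.9, -0.3]
grip_width: 0.849
gripper_force: 29.7
```

>>> {"fn": "play_rows", "kwargs": {"motion": "1 -0.5 -0.2 2 0;1 -0.96 -0.36 6 0;1 -0.96 -0.36 10 0;1 -0.96 -0.36 13 0;1 -0.96 -0.36 15 0"}}

```text
clock: 8.58
tcp_pos: [0.5136, 0.1519, 0.1098]
eef_rot: [0.674, 0.738, -0.002, -0.002]
contact_force: [-0.1, -1.0, -0.4]
grip_width: 0.853
gripper_force: 29.6
```

>>> {"fn": "play_rows", "kwargs": {"motion": "1 0 0 0 0;1 0 0 0 0;1 0 0 0 0;1 0 0 0 0;1 0 0 0 0"}}

```text
clock: 9.0
tcp_pos: [0.5173, 0.1524, 0.1154]
eef_rot: [0.673, 0.74, 0.001, 0.001]
contact_force: [0.2, -0.3, -0.2]
grip_width: 0.853
gripper_force: 29.6
```

```bash
python3 - <<'E'
from h import *
a=np.radians(5.5);X=np.array([np.sin(a),-np.cos(a)])
s=np.array([.5143,.166]);t=s+X*.0128
print(tool(),go([*t,.088],-X))
p=shot('side');q=shot('scene')
import cv2
c=[]
for im,u in((p,(277,240)),(q,(255,205))):
    f=im['frame'][:,:,::-1];x,y=u;c.append(cv2.resize(f[y-45:y+45,x-50:x+50],None,fx=4,fy=4,interpolation=2))
cv2.imwrite('pics/c1.png',np.hstack(c))
E
```

```text
(array([0.51726563, 0.15236706, 0.11536788]), array([[-9.40661198e-02,  9.95559047e-01,  3.70807340e-03],
       [ 9.95565949e-01,  9.40657817e-02,  2.65875698e-04],
       [-8.41078665e-05,  3.71664151e-03, -9.99993090e-01]])) [np.float64(0.11), np.float64(-0.17), np.float64(2.74), [np.float64(-0.1), np.float64(-0.1)]]
```

View pics/c1.png

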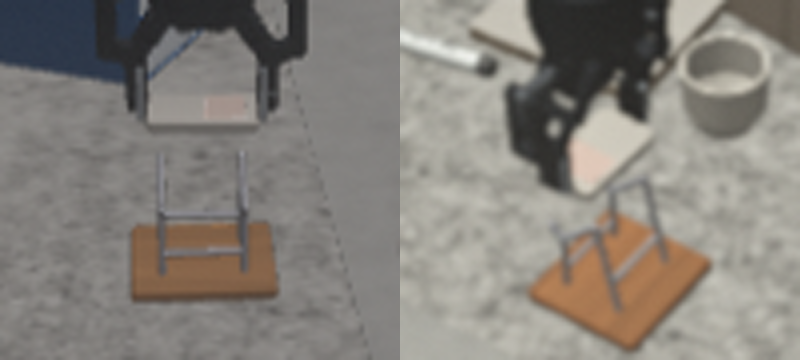

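Tile centre (203) and wire midpoint (201) agree in the side crop. Lowering so the wire tops tip the tile.

>>> {"fn": "play_rows", "kwargs": {"motion": "1 0.1 -0.17 1 0;1 0.1 -0.17 2 0;1 0.1 -0.17 2.7 0;1 0.1 -0.17 3 0;1 0.1 -0.17 3 0"}}

```text
clock: 9.52
tcp_pos: [0.513, 0.153, 0.082]
eef_rot: [0.673, 0.74, -0.001, -0.001]
contact_force: [-1.1, -0.3, -1.0]
grip_width: 0.851
gripper_force: 29.7
```

>>> {"fn": "play_rows", "kwargs": {"motion": "1 0 0 0.2 0;1 0 0 0.4 0;1 0 0 0.6 0;1 0 0 0.8 0;1 0 0 0.8 0"}}

```text
clock: 9.93
tcp_pos: [0.5159, 0.1535, 0.0772]
eef_rot: [0.673, 0.74, 0.002, 0.001]
contact_force: [-1.5, 1.8, 11.7]
grip_width: 0.851
gripper_force: 34.1
```

>>> {"fn": "play_rows", "kwargs": {"motion": "1 0 0 0.2 0;1 0 0 0.4 0;1 0 0 0.6 0;1 0 0 0.8 0;1 0 0 0.8 0"}}

```text
clock: 10.35
tcp_pos: [0.5161, 0.154, 0.0696]
eef_rot: [0.673, 0.74, 0.002, 0.001]
contact_force: [-2.6, 3.6, 14.7]
grip_width: 0.85
gripper_force: 38.8
```

```bash
cat > crop.py <<'E'
from h import *
import sys
c=[]
for n,z,w in(('side',3.5,70),('scene',4,50),):
    p=shot(n);u=[int(v) for v in proj(p,[float(v) for v in sys.argv[2:5]])[0]];f=p['frame'][:,:,::-1];x,y=u
    f=f[max(0,y-45):y+45,max(0,x-50):x+50];c.append(cv2.resize(f,(400,360),interpolation=2))
    for l in('pink_tile','tile_glaze'): print(n,l,[(q['location'],round(q['confidence'],2)) for q in tip_of(l,p)[:1]])
cv2.imwrite('pics/'+sys.argv[1],np.hstack(c))
o=readout.get_obs();print(o['tcp_pos'],o['contact_force'],o['grip_width'],o['qpos'],o['clock'])
E
python3 crop.py c2.png .515 .15 .08
```

```text
side pink_tile [([282.7, 237.5], 0.57)]
side tile_glaze [([275.4, 227.7], 0.71)]
scene pink_tile [([257.9, 208.4], 0.6)]
scene tile_glaze [([250.3, 199.7], 0.62)]
[0.51617515 0.15402963 0.0696799 ] [-2.67614894  4.11875416 13.42127706] 0.8505470923527226 [ 6.88093124e-02  3.03799438e-01  1.81990441e+00  1.38770969e-03
  1.01312666e+00 -2.66110647e-02] 10.65
```

View pics/c2.png

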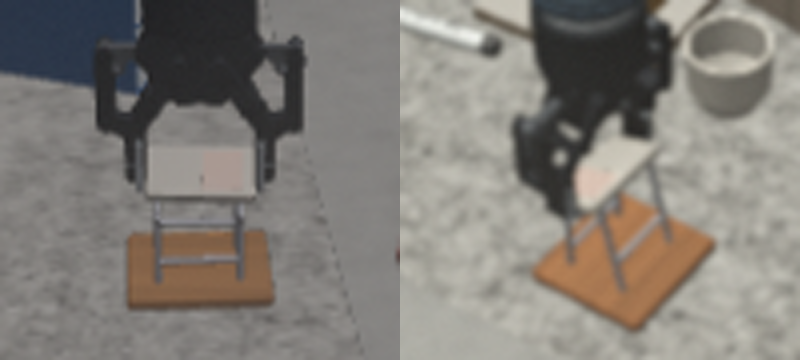

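The tile is tipping on the wires as planned; its lower edge is at side-crop row 197, near the lips. A little further down.

>>> {"fn": "play_rows", "kwargs": {"motion": "1 0 0 0.1 0;1 0 0 0.2 0;1 0 0 0.3 0;1 0 0 0.3 0"}}

```text
clock: 10.98
tcp_pos: [0.5164, 0.154, 0.067]
eef_rot: [0.673, 0.74, 0.002, 0.001]
contact_force: [-3.7, 3.0, 16.6]
grip_width: 0.849
gripper_force: 40.7
```

>>> {"fn": "play_rows", "kwargs": {"motion": "1 0 0 0.1 0;1 0 0 0.2 0;1 0 0 0.3 0;1 0 0 0.3 0"}}

```text
clock: 11.32
tcp_pos: [0.5166, 0.154, 0.0642]
eef_rot: [0.673, 0.74, 0.002, 0.002]
contact_force: [-2.4, 5.1, 17.1]
grip_width: 0.848
gripper_force: 42.7
```

```bash
python3 crop.py c3.png .515 .15 .08
```

```text
side pink_tile [([281.2, 238.5], 0.67)]
side tile_glaze [([276.2, 230.5], 0.83)]
scene pink_tile [([257.9, 209.2], 0.58)]
scene tile_glaze [([251.9, 200.2], 0.63)]
[0.51661787 0.15406227 0.06423399] [-3.62777545  3.43038491 17.61208653] 0.8477505772685162 [ 6.88645870e-02  3.13074987e-01  1.82140292e+00  1.29768254e-03
  1.00142589e+00 -2.66247052e-02] 11.6167
```

```bash
cat > fit.py <<'E'
from h import *
from scipy.optimize import minimize
a=np.radians(5.5);Y=np.array([np.cos(a),np.sin(a),0]);X=np.array([np.sin(a),-np.cos(a),0]);Z=np.array([0,0,1.])
S=np.array([.5143,.166,.06])
def corners(x,y,z,th):
    # x,z,y: centre of back rel. seat (mm); th tilt (deg)
    t=np.radians(th);w=np.cos(t)*X+np.sin(t)*Z;n=-np.sin(t)*X+np.cos(t)*Z
    c=S+(X*x+Y*y+Z*z)/1e3
    return np.array([c+Y*i*.037+w*j*.023+n*k for i in(-1,1) for j in(-1,1) for k in(0,.008)])
def run(cams=('scene','side'),x0s=((16,0,16,45),(16,0,20,30),(16,0,20,60))):
    D=[]
    for c in cams:
        p=shot(c);r=regions_of('pink_tile',p)
        if not r: print('none',c);continue
        print(c,r[0]['confidence'],np.round(r[0]['extent']),r[0]['mask'].sum())
        m=r[0]['mask'].astype(np.uint8);x0,y0,x1,y1=[int(v) for v in r[0]['extent']]
        o=np.array([x0-15,y0-15]);sz=(x1-x0+30,y1-y0+30);k=6
        A=np.array([[k,0,-o[0]*k],[0,k,-o[1]*k]],float)
        D.append((p,cv2.warpAffine(m,A,(sz[0]*k,sz[1]*k),flags=cv2.INTER_LINEAR),o,k))
    def cost(v):
        s=0
        for p,m,o,k in D:
            h=cv2.convexHull(((proj(p,corners(*v))-o)*k).astype(np.float32)).astype(np.int32)
            q=np.zeros_like(m);cv2.fillConvexPoly(q,h,1)
            s+=1-(q&m).sum()/max(1,(q|m).sum())
        return s/len(D)
    for x0 in x0s:
        r=minimize(cost,x0,method='Nelder-Mead',options=dict(initial_simplex=np.array([x0]+[np.array(x0)+d for d in np.diag([6,6,6,12])]),maxiter=250))
        print(np.round(r.x,1),round(r.fun,3))
if __name__=='__main__':
    import sys
    run(sys.argv[1:] or ('scene','side'))
    o=readout.get_obs();print(o['tcp_pos'],o['contact_force'])
E
python3 fit.py
```

```text
scene 0.54 [251. 200. 269. 218.] 200
none side
[16.7  1.8 20.7 32.7] 0.236
[16.3  3.1 19.4 31.4] 0.24
[13.6 15.7 14.7 81.9] 0.231
[0.51664195 0.15406832 0.06423804] [-2.17452202  4.70831179 17.9629543 ]
```

```bash
python3 fit.py wrist; python3 fit.py wrist side scene
```

```text
wrist 0.76 [184. 240. 380. 364.] 22514
[18.   0.2 19.1 32. ] 0.02
[17.8  0.2 19.5 32.6] 0.02
[17.8  0.3 19.2 30. ] 0.019
[0.51663075 0.15404322 0.06423834] [-2.60761207  4.37167283 16.12289881]
wrist 0.6 [187. 242. 381. 362.] 22234
side 0.88 [269. 233. 296. 247.] 375
scene 0.56 [253. 198. 269. 217.] 179
[17.6  0.4 19.8 34.2] 0.16
[17.8  0.5 19.4 33. ] 0.16
[21.8  0.8 21.2 72.8] 0.254
[0.5166301  0.15409579 0.06424029] [-3.08003211  4.3390382  17.16924953]
```

>>> {"fn": "play_rows", "kwargs": {"motion": "1 0 0 0.1 0;1 0 0 0.2 0;1 0 0 0.3 0;1 0 0 0.4 0;1 0 0 0.4 0"}}

```text
clock: 12.63
tcp_pos: [0.517, 0.1544, 0.0605]
eef_rot: [0.673, 0.74, 0.003, 0.002]
contact_force: [-3.2, 6.0, 17.7]
grip_width: 0.849
gripper_force: 45.6
```

```bash
python3 fit.py wrist
```

```text
wrist 0.69 [186. 243. 383. 368.] 22469
[18.2  0.7 16.6 33.4] 0.03
[18.3  0.7 16.5 33.9] 0.03
[18.7  0.6 16.2 34.5] 0.031
[0.51697555 0.15449636 0.060464  ] [-1.52940201  6.73921212 17.59887578]
```

>>> {"fn": "play_rows", "kwargs": {"motion": "-0.9 0 0 0 0;-0.9 0 0 0 0;-1 0 0 0 0;-1 0 0 0 0;-1 0 0 0 0"}}

```text
clock: 13.15
tcp_pos: [0.5137, 0.1529, 0.0568]
eef_rot: [0.673, 0.74, -0.0, -0.0]
contact_force: [0.1, 0.4, 0.2]
grip_width: 0.997
gripper_force: 0.0
```

```bash
python3 fit.py wrist
```

```text
wrist 0.58 [192. 240. 395. 369.] 22964
[17.8  0.7 15.  47.2] 0.036
[18.   0.8 14.9 47.8] 0.036
[17.9  0.8 15.1 49.3] 0.035
[0.5137558  0.15292578 0.05694273] [-0.46282997  0.84724549 -0.01636722]
```

The tile now rests on the stand at about 47°. I'll lift clear, turn 90° and come back to pinch it.

>>> {"fn": "play_rows", "kwargs": {"motion": "-1 0 0 -3 0;-1 0 0 -6 0;-1 0 0 -10 0;-1 0 0 -11 0;-1 0 0 -11 0"}}

```text
clock: 13.67
tcp_pos: [0.5168, 0.1533, 0.1715]
eef_rot: [0.673, 0.74, 0.003, 0.003]
contact_force: [0.5, 0.5, -0.8]
grip_width: 1.001
gripper_force: 0.0
```

>>> {"fn": "play_rows", "kwargs": {"motion": "-1 0 0 0 35;-1 0 0 0 35;-1 0 0 0 35;-1 0 0 0 35;-1 0 0 0 35"}}

```text
clock: 14.08
tcp_pos: [0.513, 0.1529, 0.1655]
eef_rot: [0.866, 0.5, -0.001, -0.001]
contact_force: [-0.1, 0.2, -0.1]
grip_width: 1.0
gripper_force: 0.0
```

>>> {"fn": "play_rows", "kwargs": {"motion": "-1 0 0 0 35;-1 0 0 0 35;-1 0 0 0 35;-1 0 0 0 35;-1 0 0 0 35"}}

```text
clock: 14.5
tcp_pos: [0.513, 0.1529, 0.1654]
eef_rot: [0.976, 0.217, -0.001, -0.0]
contact_force: [0.6, 0.1, -0.1]
grip_width: 1.0
gripper_force: 0.0
```

>>> {"fn": "play_rows", "kwargs": {"motion": "-1 0 0 0 20;-1 0 0 0 20;-1 0 0 0 20;-1 0 0 0 20;-1 0 0 0 20"}}

```text
clock: 14.92
tcp_pos: [0.5132, 0.1529, 0.1659]
eef_rot: [0.999, 0.049, -0.001, 0.0]
contact_force: [0.2, -0.0, -0.1]
grip_width: 1.001
gripper_force: 0.0
```

```bash
python3 fit.py wrist; python3 -c "
from fit import *
print(go(S+X*.0025+Y*.0007+Z*.016,Y),tool())
o=readout.get_obs();print(o['qpos'])"
```

```text
wrist 0.66 [260. 157. 319. 271.] 5675
[17.3 -1.4  9.  45.2] 0.054
[17.6 -1.4  8.9 45.4] 0.055
[17.8  0.1 17.8 50.2] 0.084
[0.51351984 0.15298837 0.16645129] [ 0.26630215 -0.62073524 -0.31936031]
[np.float64(0.29), np.float64(-1.04), np.float64(9.04), [np.float64(0.1), np.float64(0.1)]] (array([0.51351984, 0.15298837, 0.16645129]), array([[ 9.95258323e-01,  9.72577759e-02, -1.33980988e-03],
       [ 9.72577256e-02, -9.95259225e-01, -1.02765152e-04],
       [-1.34345285e-03, -2.80289886e-05, -9.99999097e-01]]))
[ 6.78968163e-02  1.63335152e-01  1.76558466e+00 -1.24109883e-05
  1.21401654e+00  1.54128571e+00]
```

>>> {"fn": "play_rows", "kwargs": {"motion": "-1 0.2 -0.6 1 0;-1 0.2 -1.05 3 0;-1 0.2 -1.05 6 0;-1 0.2 -1.05 8 0;-1 0.2 -1.05 9 0"}}

```text
clock: 15.43
tcp_pos: [0.5126, 0.1639, 0.0736]
eef_rot: [0.999, 0.048, -0.003, 0.0]
contact_force: [-0.6, 0.8, 0.2]
grip_width: 1.005
gripper_force: 0.0
```

>>> {"fn": "play_rows", "kwargs": {"motion": "-1 0 0 0 0;-1 0 0 0 0;-1 0 0 0 0;-1 0 0 0 0"}}

```text
clock: 15.77
tcp_pos: [0.5163, 0.1638, 0.0788]
eef_rot: [0.999, 0.047, 0.001, -0.0]
contact_force: [0.5, 0.8, 0.7]
grip_width: 1.002
gripper_force: 0.0
```

```bash
python3 fit.py wrist; python3 -c "
from fit import *
print(go(S+X*.0025+Y*.0003+Z*.016,Y))"
```

```text
wrist 0.87 [270. 188. 356. 364.] 13504
[17.7 -1.7 11.8 45.3] 0.055
[17.6 -1.6 12.  45.4] 0.055
[17.7 -1.8 11.4 45.1] 0.055
[0.5160243  0.16378556 0.07862175] [ 0.08199665 -0.53683985 -0.24567112]
[np.float64(-0.12), np.float64(0.01), np.float64(0.26), [np.float64(-0.1), np.float64(-0.1)]]
```

>>> {"fn": "play_rows", "kwargs": {"motion": "-0.5 -0.2 0 0.2 0;-0.3 -0.2 0 0.2 0;-0.1 -0.2 0 0.2 0;0.1 -0.2 0 0.2 0;0.2 -0.2 0 0.2 0", "squeeze": 20}}

```text
clock: 16.28
tcp_pos: [0.513, 0.1635, 0.0754]
eef_rot: [0.999, 0.047, 0.0, -0.0]
contact_force: [-0.4, -0.0, -0.5]
grip_width: 0.403
gripper_force: 0.1
```

>>> {"fn": "play_rows", "kwargs": {"motion": "0.3 0 0 0 0;0.4 0 0 0 0;0.5 0 0 0 0;0.6 0 0 0 0;0.65 0 0 0 0"}}

```text
clock: 16.7
tcp_pos: [0.513, 0.1635, 0.0753]
eef_rot: [0.999, 0.047, -0.0, -0.0]
contact_force: [0.7, 0.4, 0.7]
grip_width: 0.178
gripper_force: 0.0
```

>>> {"fn": "play_rows", "kwargs": {"motion": "0.7 0 0 0 0;0.75 0 0 0 0;0.8 0 0 0 0;1 0 0 0 0;1 0 0 0 0"}}

```text
clock: 17.12
tcp_pos: [0.5133, 0.1638, 0.0757]
eef_rot: [0.999, 0.047, 0.0, -0.0]
contact_force: [-0.4, 2.0, 2.3]
grip_width: 0.088
gripper_force: 19.5
```

```bash
python3 fit.py wrist; python3 -c "
from fit import *
print(go(S+X*.0025+Y*.0003+Z*.016,Y))"
```

```text
wrist 0.73 [270. 184. 296. 370.] 4094
[21.3  2.7 41.5 30.2] 0.464
[21.1  4.1 35.3  4.7] 0.453
[ 18.4   3.9  26.3 -23.3] 0.45
[0.51327312 0.16372373 0.07563081] [-1.00214639  2.92826622  3.01350028]
[np.float64(0.15), np.float64(0.03), np.float64(-0.04), [np.float64(-0.1), np.float64(-0.1)]]
```

```bash
sed -i "s/x0s=((16,0,16,45)/x0s=((4,0,27,88),(16,0,16,45)/" fit.py; python3 fit.py wrist
```

```text
wrist 0.9 [270. 185. 295. 370.] 4064
[ 6.8 -2.3 11.  93.7] 0.081
[11.9  3.  52.  72.2] 0.468
[21.3 -4.2 19.5 15.6] 0.469
[13.8  2.9 50.2 66.2] 0.467
[0.51325883 0.16367774 0.07559496] [-1.51110202  2.11109263  3.49526829]
```

Upright and pinched. I'll ease the grip and slide up 12 mm so that only the top of the tile is held.

>>> {"fn": "play_rows", "kwargs": {"motion": "0.74 0 0 0 0;0.74 0 0 0 0;0.74 0 0 -0.4 0;0.74 0 0 -0.8 0;0.74 0 0 -1.2 0"}}

```text
clock: 17.73
tcp_pos: [0.5129, 0.1634, 0.0876]
eef_rot: [0.999, 0.047, -0.0, 0.0]
contact_force: [0.5, -0.3, -0.8]
grip_width: 0.129
gripper_force: 0.0
```

>>> {"fn": "play_rows", "kwargs": {"motion": "0.74 0 0 0 0;1 0 0 0 0;1 0 0 0 0;1 0 0 0 0;1 0 0 0 0", "squeeze": 30}}

```text
clock: 18.15
tcp_pos: [0.5136, 0.1638, 0.0882]
eef_rot: [0.999, 0.047, 0.001, -0.0]
contact_force: [-1.1, 0.9, 6.3]
grip_width: 0.089
gripper_force: 29.4
```

```bash
python3 fit.py wrist
```

```text
wrist 0.95 [270. 181. 294. 367.] 3664
[ 5.6 -2.2 21.8 89.8] 0.04
[22.2  5.9 52.4 17.9] 0.472
[20.8  5.7 45.7 -0.8] 0.467
[19.1 -7.7 36.4 44.7] 0.526
[0.513618   0.16384102 0.088257  ] [-1.13308852  1.5262218   6.06206067]
```

>>> {"fn": "play_rows", "kwargs": {"motion": "1 0 0 -1 0;1 0 0 -4 0;1 0 0 -8 0;1 0 0 -12 0;1 0 0 -16 0"}}

```text
clock: 18.67
tcp_pos: [0.5123, 0.1633, 0.2492]
eef_rot: [0.999, 0.047, -0.0, 0.0]
contact_force: [1.3, 0.5, -0.9]
grip_width: 0.089
gripper_force: 29.2
```

>>> {"fn": "play_rows", "kwargs": {"motion": "1 -1 3 -2 0;1 -2 7 -4 0;1 -4 11 -6 0;1 -5 15 -7 0;1 -6 18 -7 0"}}

```text
clock: 19.08
tcp_pos: [0.4706, -0.0213, 0.3202]
eef_rot: [0.999, 0.048, 0.002, 0.001]
contact_force: [0.8, -1.2, 0.6]
grip_width: 0.088
gripper_force: 29.3
```

>>> {"fn": "play_rows", "kwargs": {"motion": "1 -2 4 0 0;1 -3 8 0 0;1 -4 12 0 0;1 -6 15 0 0;1 -6.5 17 0 0"}}

```text
clock: 19.5
tcp_pos: [0.4197, -0.1983, 0.3175]
eef_rot: [0.999, 0.046, -0.001, 0.001]
contact_force: [-0.1, 0.6, 0.7]
grip_width: 0.086
gripper_force: 29.4
```

>>> {"fn": "play_rows", "kwargs": {"motion": "1 0 0 0 0;1 0 0 0 0;1 0 0 0 0;1 0 0 0 0"}}

```text
clock: 19.83
tcp_pos: [0.4222, -0.1942, 0.3173]
eef_rot: [0.999, 0.048, 0.0, -0.0]
contact_force: [-0.1, 0.3, -1.2]
grip_width: 0.089
gripper_force: 29.4
```

```bash
cat > dr.py <<'E'
from h import *
import sys
np.set_printoptions(precision=4,suppress=True)
p=shot('wrist');save(p,sys.argv[1],1.4)
o=readout.get_obs();print(o['tcp_pos'],o['qpos'],o['clock'],o['grip_width'])
for n,z in(('file_slot',.13),('drawer_front',.165)):
    for q in tip_of(n,p)[:2]: print(n,np.round(q['location']),round(q['confidence'],2),onz(p,q['location'],z))
for n in('drawer_front','file_slot','pink_tile'):
    r=regions_of(n,p);print(n,[(round(q['confidence'],2),np.round(q['extent']),cv2.minAreaRect(np.argwhere(q['mask'])[:,::-1].astype(np.float32))) for q in r[:1]])
ps=[shot('scene'),shot('side'),p]
for n in('file_slot','drawer_front'):
    c=[];u=[]
    for a in ps:
        for q in tip_of(n,a)[:1]: print(n,np.round(q['location'],1),round(q['confidence'],2));c.append(a);u.append(q['location'])
    if len(c)>1: X=tri(c,u);print(X,[np.round(proj(a,X)[0]-v,1) for a,v in zip(c,u)])
E
python3 dr.py d1.png
```

```text
[ 0.4223 -0.1941  0.3173] [-0.6873 -0.1373  1.7585  0.0002  1.5205  0.7869] 19.8833 0.08301818018322574
file_slot [345.  88.] 0.65 [[ 0.52   -0.2411  0.13  ]]
drawer_front [327. 132.] 0.58 [[ 0.4801 -0.2253  0.165 ]]
drawer_front [(0.96, array([221.,   0., 493., 183.]), ((351.50006103515625, 74.9999771118164), (243.2841796875, 158.76080322265625), 26.56505012512207))]
file_slot [(0.69, array([270., 178., 297., 372.]), ((281.9920959472656, 273.4998779296875), (21.824066162109375, 185.166015625), 0.9022212624549866))]
pink_tile [(0.71, array([273., 180., 296., 365.]), ((282.5, 273.5), (185.0, 21.0), 90.0))]
file_slot [375.7 277.3] 0.83
file_slot [344.7  88. ] 0.65
[ 0.5202 -0.2417  0.1249] [array([ 0.2, -0. ]), array([-0.3,  0.2])]
drawer_front [364.4 275.8] 0.66
drawer_front [298.1 166.7] 0.9
drawer_front [326.7 132.2] 0.58
[ 0.483  -0.2295  0.1609] [array([-1. , -1.3]), array([1. , 0.6]), array([ 4.7, -3.2])]
```

View pics/d1.png

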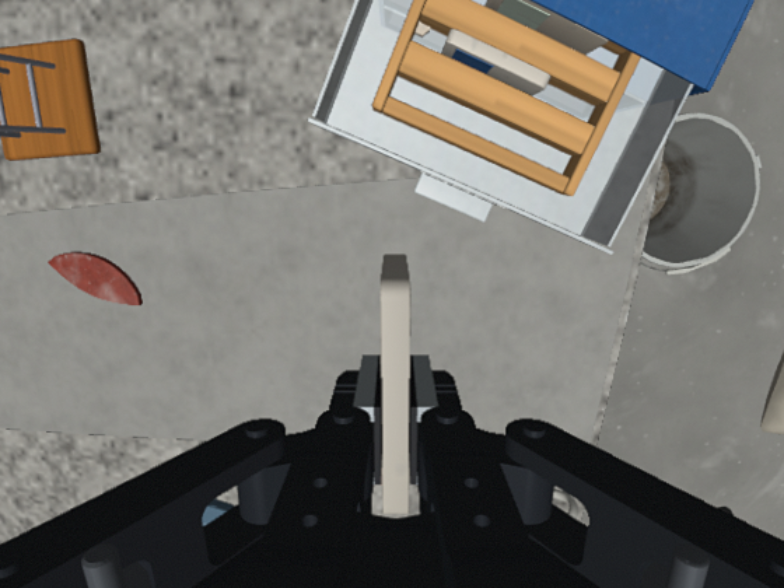

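The drawer front's top edge runs from about (221,87) to (437,179) px unscaled, and the file block's free groove lies just behind its front bar. The glaze is on the tool's −y side. I'll get the yaw and the groove centre from these.

```bash
cat > gr.py <<'E'
from h import *
np.set_printoptions(precision=4,suppress=True,linewidth=160)
def frame(yaw=None):
    p=shot('wrist')
    if yaw is None:
        e=onz(p,[[221.4,87.1],[437.1,178.6]],.181);d=e[1]-e[0];print('edge',e[:,:2],np.hypot(*d[:2]))
        y=-d/np.linalg.norm(d);yaw=np.degrees(np.arctan2(-y[0],y[1]));print('yaw',yaw)
    return p,yaw
def profile(p,yaw,c,z=.152,lo=-45,hi=45):
    a=np.radians(yaw);x=np.array([np.cos(a),np.sin(a),0]);y=np.array([-np.sin(a),np.cos(a),0])
    hsv=cv2.cvtColor(p['frame'],cv2.COLOR_RGB2HSV)
    s=np.arange(lo,hi);best=[]
    for off in range(-40,41,5):
        P=np.array([[c[0],c[1],z]])+s[:,None]*x/1e3+off*y/1e3
        q=proj(p,P).astype(np.float32)
        v=cv2.remap(hsv,q[:,0].reshape(-1,1),q[:,1].reshape(-1,1),cv2.INTER_LINEAR)[:,0]
        best.append(v[:,1])
    for k in range(0,17,2): print(-40+5*k,''.join('#' if t>110 else '.' for t in best[k]))
    return s,np.median(best,0),x,y
if __name__=='__main__':
    p,yaw=frame()
    s,m,x,y=profile(p,yaw,[.520,-.241])
    print(''.join('%4d:%d '%(a,b) for a,b in zip(s,m)))
    for z,n in((.152,'z152'),):
        for u in([375,107],[572,193],[403,72],[588,155],[388,97]):
            P=onz(p,[np.array(u)/1.4],z)[0]-[.52,-.241,z];print(u,P@x*1e3,P@y*1e3)
E
python3 gr.py
```

```text
edge [[ 0.5063 -0.14  ]
 [ 0.4525 -0.3201]] 0.18792650945030473
yaw -16.635150137627633
-40 ........................##########.............#####################...........###########
-30 ........................##########.............#####################...........###########
-20 ........................##########..............####################................######
-10 ........................##########..............####################................######
0 ........................##########..............####################.................#####
10 .........................#########..............#####################................#####
20 .........................#########..............#####################.#####..........#####
30 .........................#########..............#####################.#####..........#####
40 .........................##########.............#####################................#####
 -45:10  -44:7  -43:7  -42:9  -41:9  -40:8  -39:9  -38:10  -37:10  -36:10  -35:10  -34:10  -33:10  -32:10  -31:10  -30:10  -29:10  -28:10  -27:10  -26:9  -25:10  -24:10  -23:11  -22:29  -21:117  -20:133  -19:129  -18:129  -17:129  -16:130  -15:129  -14:129  -13:130  -12:132  -11:76  -10:12   -9:11   -8:10   -7:10   -6:10   -5:10   -4:10   -3:10   -2:10   -1:10    0:11    1:15    2:88    3:139    4:130    5:129    6:128    7:129    8:129    9:129   10:129   11:129   12:129   13:129   14:129   15:128   16:129   17:128   18:129   19:129   20:129   21:129   22:130   23:105   24:21   25:17   26:22   27:23   28:22   29:23   30:21   31:23   32:22   33:22   34:22   35:22   36:22   37:21   38:23   39:106   40:130   41:129   42:129   43:129   44:129 
[375, 107] -19.00511540309805 64.87643437058657
[572, 193] -19.327742409221923 -68.14644457878347
[403, 72] 5.619427096719127 56.83084152410347
[588, 155] 5.290546088145544 -66.92409566740392
[388, 97] -10.792959042245297 59.781496135275134
```

>>> {"fn": "play_rows", "kwargs": {"motion": "1 0 0 0 -35;1 0 0 0 -35;1 0 0 0 -35;1 0 0 0 -35;1 0 0 0 -35"}}

```text
clock: 21.0
tcp_pos: [0.4219, -0.1954, 0.3172]
eef_rot: [0.937, 0.348, 0.0, -0.0]
contact_force: [-0.9, 0.4, -0.9]
grip_width: 0.087
gripper_force: 29.3
```

>>> {"fn": "play_rows", "kwargs": {"motion": "1 0 0 0 -33;1 0 0 0 -33;1 0 0 0 -33;1 0 0 0 -33;1 0 0 0 -33"}}

```text
clock: 21.42
tcp_pos: [0.4219, -0.1954, 0.3172]
eef_rot: [0.8, 0.6, -0.0, -0.0]
contact_force: [0.1, -0.2, -0.2]
grip_width: 0.088
gripper_force: 29.3
```

```bash
python3 -c "
from h import *
a=np.radians(-16.6);x=np.array([np.cos(a),np.sin(a)]);y=np.array([-x[1],x[0]])
print(go([.5179,-.2404,.25],y),readout.get_obs()['qpos'])"
```

```text
[np.float64(-1.64), np.float64(10.47), np.float64(6.72), [np.float64(0.4), np.float64(0.4)]] [-6.89796054e-01 -1.36684674e-01  1.75814501e+00 -5.81994192e-05
  1.52017528e+00 -4.06708218e-01]
```

>>> {"fn": "play_rows", "kwargs": {"motion": "1 0 3 1 0;1 -1 6 3 0;1 -1.6 9 5 0.4;1 -1.64 10.47 6.5 0.4;1 -1.64 10.47 6.7 0.4"}}

```text
clock: 21.83
tcp_pos: [0.518, -0.241, 0.246]
eef_rot: [0.804, 0.595, -0.001, -0.003]
contact_force: [-0.1, 0.7, -0.4]
grip_width: 0.086
gripper_force: 29.5
```

>>> {"fn": "play_rows", "kwargs": {"motion": "1 0 0 0 0;1 0 0 0 0;1 0 0 0 0;1 0 0 0 0;1 0 0 0 0"}}

```text
clock: 22.25
tcp_pos: [0.5176, -0.241, 0.2516]
eef_rot: [0.804, 0.595, 0.0, 0.001]
contact_force: [0.3, -0.1, -0.6]
grip_width: 0.087
gripper_force: 29.5
```

```bash
cat > gr2.py <<'E'
from h import *
np.set_printoptions(precision=4,suppress=True,linewidth=160)
p=shot('wrist');t,M=tool();print(t)
hsv=cv2.cvtColor(p['frame'],cv2.COLOR_RGB2HSV)
s=np.arange(-45,45)
for off in range(20,75,5):   # mm ahead of the TCP along tool x; columns: mm along tool y from TCP, at block top
    P=t*[1,1,0]+[0,0,.152]+M[:,0]*off/1e3*[1,1,0]+s[:,None]*M[:,1]*[1,1,0]/1e3
    q=proj(p,P).astype(np.float32)
    v=cv2.remap(hsv,q[:,0].reshape(-1,1),q[:,1].reshape(-1,1),1,borderMode=cv2.BORDER_CONSTANT)[:,0]
    print(off,np.round(q[45]),''.join('#' if b[1]>100 and 5<b[0]<25 else ('.' if b[2]>90 else '-') for b in v))
for l in('pink_tile',):
    for r in regions_of(l,p)[:1]:
        k=np.argwhere(r['mask']);print(l,r['confidence'],np.round(r['extent']))
        for row in range(k[:,0].min()+4,k[:,0].max(),25):
            c=k[k[:,0]==row,1];print(row,c.min(),c.max(),end='; ')
for q in tip_of('file_slot',p)[:1]: print('slot',q['location'],q['confidence'],M.T@(onz(p,q['location'],.13)[0]-t))
for q in tip_of('drawer_front',p)[:1]: print('front',q['location'],q['confidence'],M.T@(onz(p,q['location'],.165)[0]-t))
E
python3 gr2.py
```

```text
[ 0.5176 -0.241   0.2514]
20 [283. 186.] ..-...----..................##########------------...##################.---...........####
25 [283. 179.] ......---...................#########................##################.---..........#####
30 [283. 172.] ...------...................#########................##################.---...........####
35 [283. 165.] ...-------..................#########................##################.---...........####
40 [283. 158.] ...-------..................##########...............##################.-............#####
45 [283. 151.] ...-..-.-...................##########...............##################.............######
50 [283. 144.] ...------...................##########...............##################.............######
55 [283. 136.] ...-....--...................#########...............##################.............######
60 [283. 129.] ...-------...................#########...............##################..............#####
65 [283. 121.] ...-------...................#############################################################
70 [283. 114.] ...-------................................................................................
pink_tile 0.61 [270. 179. 296. 366.]
185 274 291; 210 271 294; 235 272 293; 260 272 292; 285 273 292; 310 274 292; 335 273 291; 360 273 291; slot [280.0, 206.6] 0.64 [-0.0004 -0.0027  0.1214]
front [225.2, 214.8] 0.66 [ 0.0028 -0.0402  0.0863]
```

Groove spans −8 to +7.5 mm about the TCP, so the tile is centred over it. Going down.

>>> {"fn": "play_rows", "kwargs": {"motion": "1 0 0 2 0;1 0 0 4 0;1 0 0 5.5 0;1 0 0 6.5 0;1 0 0 6.8 0"}}

```text
clock: 22.87
tcp_pos: [0.5167, -0.2402, 0.1802]
eef_rot: [0.804, 0.595, -0.0, -0.002]
contact_force: [-0.5, 0.6, 0.2]
grip_width: 0.09
gripper_force: 29.5
```

>>> {"fn": "play_rows", "kwargs": {"motion": "1 0 0 0 0;1 0 0 0 0;1 0 0 0 0;1 0 0 0 0"}}

```text
clock: 23.2
tcp_pos: [0.5182, -0.2413, 0.1834]
eef_rot: [0.804, 0.595, 0.0, 0.001]
contact_force: [0.5, -0.8, 0.1]
grip_width: 0.082
gripper_force: 29.5
```

```bash
python3 gr2.py
```

```text
[ 0.5181 -0.2413  0.1832]
20 [284. 211.] --...-----..................#########...............###################----...........####
25 [284. 202.] --....-----.................#########...............##################.----...........####
30 [284. 193.] ----------..................#########...---------...###################----...........####
35 [284. 183.] -----------.................#########...--------....###################----...........####
40 [284. 173.] -----------.................#########...............###################-.............#####
45 [284. 163.] -----------.................#########...............###################...........########
50 [284. 153.] -----------.................#########-..............##################............########
55 [284. 143.] -----------.................#########-..............##################............########
60 [284. 133.] -----------.................#########-..............###################............#######
65 [284. 122.] -----------.................##############################################################
70 [284. 112.] -----------...............................................................................
pink_tile 0.9 [272. 180. 296. 366.]
186 274 290; 211 272 293; 236 273 292; 261 272 292; 286 274 290; 311 274 291; 336 273 290; 361 273 291; slot [281.7, 231.6] 0.87 [ 0.0017 -0.0012  0.0532]
front [202.4, 256.4] 0.76 [ 0.0002 -0.0409  0.0181]
```

>>> {"fn": "play_rows", "kwargs": {"motion": "1 0 0 0.4 0;1 0 0 0.8 0;1 0 0 1.2 0;1 0 0 1.6 0;1 0 0 2 0"}}

```text
clock: 23.82
tcp_pos: [0.5174, -0.2408, 0.1614]
eef_rot: [0.804, 0.595, -0.0, -0.0]
contact_force: [-0.7, 0.4, -0.5]
grip_width: 0.086
gripper_force: 29.5
```

>>> {"fn": "play_rows", "kwargs": {"motion": "1 0 0 0.1 0;1 0 0 0.2 0;1 0 0 0.3 0;1 0 0 0.4 0;1 0 0 0.4 0"}}

```text
clock: 24.23
tcp_pos: [0.5176, -0.2409, 0.1581]
eef_rot: [0.804, 0.595, -0.0, -0.0]
contact_force: [-0.1, 0.2, -0.5]
grip_width: 0.084
gripper_force: 29.5
```

>>> {"fn": "play_rows", "kwargs": {"motion": "1 0 0 0.1 0;1 0 0 0.2 0;1 0 0 0.2 0;1 0 0 0.2 0"}}

```text
clock: 24.57
tcp_pos: [0.5176, -0.2409, 0.1562]
eef_rot: [0.804, 0.595, -0.0, -0.0]
contact_force: [0.9, 0.6, -0.7]
grip_width: 0.088
gripper_force: 29.5
```

>>> {"fn": "play_rows", "kwargs": {"motion": "1 0 0 0.1 0;1 0 0 0.1 0;1 0 0 0.2 0;1 0 0 0.2 0"}}

```text
clock: 24.9
tcp_pos: [0.5177, -0.2409, 0.1542]
eef_rot: [0.804, 0.595, 0.0, 0.0]
contact_force: [-0.4, 1.1, -0.4]
grip_width: 0.086
gripper_force: 29.5
```

```bash
python3 -c "
from h import *
o=readout.get_obs();print(o['contact_force'],o['tcp_pos'])"; python3 gr2.py | tail -3
```

```text
[-0.42806919  1.07818702 -0.36957058] [ 0.51768218 -0.24094019  0.15416396]
pink_tile 0.85 [271. 179. 293. 366.]
185 274 289; 210 272 292; 235 272 292; 260 273 291; 285 274 291; 310 274 290; 335 273 290; 360 273 290; slot [282.6, 251.2] 0.83 [ 0.0008 -0.0008  0.0242]
front [186.1, 281.8] 0.96 [ 0.0008 -0.0415 -0.0108]
```

>>> {"fn": "play_rows", "kwargs": {"motion": "0.7 0 0 0 0;0.65 0 0 0 0;0.65 0 0 0 0;0.65 0 0 0 0"}}

```text
clock: 25.43
tcp_pos: [0.5176, -0.2409, 0.1542]
eef_rot: [0.804, 0.595, -0.0, 0.0]
contact_force: [-0.4, 0.2, 1.3]
grip_width: 0.176
gripper_force: 0.0
```

>>> {"fn": "play_rows", "kwargs": {"motion": "0.65 0 0 -0.5 0;0.65 0 0 -1.5 0;0.65 0 0 -3 0;0.65 0 0 -5 0;0.65 0 0 -8 0"}}

```text
clock: 25.85
tcp_pos: [0.5165, -0.2401, 0.2337]
eef_rot: [0.804, 0.595, -0.001, -0.002]
contact_force: [-0.4, -0.5, -0.5]
grip_width: 0.175
gripper_force: 0.0
```

>>> {"fn": "play_rows", "kwargs": {"motion": "0.65 0 0 -2 0;0.65 0 0 -2 0;0.65 0 0 -2 0;0.65 0 0 -2 0"}}

```text
clock: 26.18
tcp_pos: [0.5174, -0.2407, 0.2541]
eef_rot: [0.804, 0.595, -0.0, -0.0]
contact_force: [-0.5, -0.0, -0.4]
grip_width: 0.174
gripper_force: 0.0
```

```bash
python3 gr2.py; python3 - <<'E'
from h import *
p=shot('wrist');t,M=tool();g=np.array([.5177,-.2409,.130])
for n in('pink_tile','tile_glaze'):
    for q in tip_of(n,p)[:1]:
        for z in(.153,): print(n,q['confidence'],M.T@(onz(p,q['location'],z)[0]-g)*1000)
def box(z0): 
    return np.array([g+M[:,0]*i*.037+M[:,1]*j*.004+[0,0,k] for i in(-1,1) for j in(-1,1) for k in(z0,z0+.046)])
for z0 in(0,.01): b=proj(p,box(z0));print(z0,b.min(0),b.max(0))
E
```

```text
[ 0.5171 -0.2405  0.2533]
20 [283. 186.] ...-...---...................#########...............##################..--...........####
25 [283. 179.] .......---...................#########...............##################..--...........####
30 [283. 172.] ...-------...................#########...............##################..--...........####
35 [283. 165.] ...-------...................#########...............##################..--...........####
40 [283. 158.] .....-----...................#########...............###################..............####
45 [283. 150.] ....-....-...................#########...............##################..............#####
50 [283. 143.] ...----.--...................#########...............##################..............#####
55 [283. 136.] ....-....-...................#########...............##################..............#####
60 [283. 129.] ...-------...................#########...............###################.............#####
65 [283. 121.] ...-------...................#############################################################
70 [283. 114.] ....-------...............................................................................
pink_tile 0.96 [276. 158. 288. 269.]
162 278 288; 187 277 289; 212 277 289; 237 277 288; 262 278 287; slot [282.9, 206.3] 0.63 [-0.0009  0.      0.1233]
front [222.2, 214.4] 0.62 [ 0.0022 -0.0423  0.0883]
pink_tile 0.8 [  0.62070962   1.05629637 -23.00169071]
0 [279.04796182 159.13576635] [291.65273091 274.30105606]
0.01 [278.8717054  160.68320978] [292.05627631 280.82027349]
```

The tile stands in the groove. Its silhouette (cols 276–288, rows 158–269) matches the model of a tile standing on the floor. Next I'll close the fingers, move in front of the drawer and lower.

>>> {"fn": "play_rows", "kwargs": {"motion": "0.65 0 -3 0 0;0.65 0 -6 0 0;0.8 0 -9 0 0;1 0 -9 0 0;1 0 -9 0 0", "squeeze": 20}}

```text
clock: 26.95
tcp_pos: [0.4308, -0.2143, 0.2542]
eef_rot: [0.804, 0.595, 0.0, 0.0]
contact_force: [0.3, -0.6, -0.2]
grip_width: 0.003
gripper_force: 0.0
```

>>> {"fn": "play_rows", "kwargs": {"motion": "1 0 0 3 0;1 0 0 6 0;1 0 0 8 0;1 0 0 9.3 0;1 0 0 9.7 0"}}

```text
clock: 27.37
tcp_pos: [0.4311, -0.214, 0.1546]
eef_rot: [0.804, 0.595, -0.0, -0.002]
contact_force: [-0.6, -0.0, 0.2]
grip_width: 0.002
gripper_force: 0.0
```

>>> {"fn": "play_rows", "kwargs": {"motion": "1 0 0 0 0;1 0 0 0 0;1 0 0 0 0"}}

```text
clock: 27.62
tcp_pos: [0.4326, -0.2154, 0.1584]
eef_rot: [0.804, 0.595, 0.0, 0.001]
contact_force: [0.3, 0.6, -0.7]
grip_width: 0.003
gripper_force: 0.0
```

```bash
cat > pos.py <<'E'
from h import *
t,M=tool();o=readout.get_obs();a=np.radians(-16.6);x=np.array([np.cos(a),np.sin(a),0]);y=np.array([-x[1],x[0],0])
d=t-[.5177,-.2409,.130];print('along/lat/z mm',d@x*1e3,d@y*1e3,t[2],'F',o['contact_force']@x,o['clock'],o['grip_width'],M.T@x)
ps=[shot(c) for c in('scene','side')];u=[]
for p in ps:
    q=tip_of('drawer_front',p)[:1]
    if q: print(q[0]['location'],q[0]['confidence']);d=onz(p,q[0]['location'],.165)[0]-[.5177,-.2409,.165];print('  front along',d@x*1e3,d@y*1e3)
E
python3 pos.py
```

```text
along/lat/z mm -88.85998751793021 0.1284566455969313 0.15844026360126398 F 0.10910076348178048 27.6167 0.003392600251929262 [0.00648433 0.9999767  0.00213212]
[364.8, 273.4] 0.75
  front along -34.25290530827512 -0.3516856601582616
[299.4, 165.7] 0.75
  front along -35.98213785241284 -3.686521772236893
```

>>> {"fn": "play_rows", "kwargs": {"motion": "1 0 0.8 0 0;1 0 1.6 0 0;1 0 2.3 0 0;1 0 2.7 0 0;1 0 3 0 0"}}

```text
clock: 28.23
tcp_pos: [0.461, -0.2236, 0.1571]
eef_rot: [0.804, 0.595, -0.0, 0.0]
contact_force: [-0.3, -0.4, -0.1]
grip_width: -0.001
gripper_force: 0.0
```

>>> {"fn": "play_rows", "kwargs": {"motion": "1 0 0.3 0 0;1 0 0.6 0 0;1 0 0.9 0 0;1 0 1.3 0 0;1 0 1.7 0 0"}}

```text
clock: 28.65
tcp_pos: [0.4765, -0.2283, 0.157]
eef_rot: [0.804, 0.595, -0.0, -0.0]
contact_force: [-0.9, 0.1, -0.2]
grip_width: 0.0
gripper_force: 0.6
```

>>> {"fn": "play_rows", "kwargs": {"motion": "1 0 0.5 0 0;1 0 1 0 0;1 0 1.5 0 0;1 0 2 0 0;1 0 2.5 0 0"}}

```text
clock: 29.07
tcp_pos: [0.5009, -0.2358, 0.1571]
eef_rot: [0.804, 0.595, -0.0, -0.0]
contact_force: [-1.3, -0.8, 0.1]
grip_width: 0.001
gripper_force: 0.6
```

```bash
python3 pos.py
```

```text
along/lat/z mm -17.57471313418668 0.06304455717648633 0.15709189315359656 F -1.0526691934006331 29.0667 0.000905631206473388 [ 6.51385306e-03  9.99978774e-01 -1.47362875e-04]
[374.7, 272.5] 0.9
  front along -13.923756818976859 -9.558586309685538
[339.1, 292.2] 0.5
  front along -363.43151463692055 685.958461626964
```

>>> {"fn": "play_rows", "kwargs": {"motion": "1 0 0.5 0 0;1 0 1 0 0;1 0 1.5 0 0;1 0 2 0 0;1 0 2.5 0 0"}}

```text
clock: 29.68
tcp_pos: [0.5248, -0.2431, 0.1571]
eef_rot: [0.804, 0.595, -0.0, -0.0]
contact_force: [-1.1, -0.1, -0.8]
grip_width: 0.001
gripper_force: 0.6
```

>>> {"fn": "play_rows", "kwargs": {"motion": "1 0 0.5 0 0;1 0 1 0 0;1 0 1.5 0 0;1 0 1.9 0 0;1 0 2.3 0 0"}}

```text
clock: 30.1
tcp_pos: [0.5468, -0.2499, 0.1571]
eef_rot: [0.804, 0.595, -0.0, 0.0]
contact_force: [-0.6, -0.7, -0.3]
grip_width: 0.002
gripper_force: 0.6
```

>>> {"fn": "play_rows", "kwargs": {"motion": "1 0 0.3 0 0;1 0 0.6 0 0;1 0 0.9 0 0;1 0 1.1 0 0;1 0 1.3 0 0"}}

```text
clock: 30.52
tcp_pos: [0.559, -0.2536, 0.1572]
eef_rot: [0.804, 0.595, 0.0, 0.0]
contact_force: [0.6, -1.0, -0.9]
grip_width: -0.002
gripper_force: 0.1
```

```bash
python3 pos.py
```

```text
along/lat/z mm 43.24291607259195 -0.3797692435407704 0.15717907903114658 F 0.8400239312820192 30.5167 -0.0024417189460587446 [6.66889658e-03 9.99977684e-01 3.96404319e-04]
[399.5, 257.6] 0.57
  front along 60.39758514859452 -4.5583902752977945
[272.6, 164.2] 0.72
  front along 57.11091496943489 12.589086838137108
```

>>> {"fn": "play_rows", "kwargs": {"motion": "1 0 0.2 0 0;1 0 0.4 0 0;1 0 0.6 0 0;1 0 0.75 0 0;1 0 0.9 0 0"}}

```text
clock: 31.13
tcp_pos: [0.5629, -0.2546, 0.1572]
eef_rot: [0.804, 0.595, -0.003, -0.005]
contact_force: [-27.2, 7.4, 17.8]
grip_width: -0.001
gripper_force: 14.7
```

>>> {"fn": "play_rows", "kwargs": {"motion": "1 0 0.1 0 0;1 0 0.2 0 0;1 0 0.3 0 0;1 0 0.4 0 0;1 0 0.5 0 0"}}

```text
clock: 31.55
tcp_pos: [0.5629, -0.2546, 0.1573]
eef_rot: [0.803, 0.595, -0.007, -0.01]
contact_force: [-48.1, 13.7, 31.4]
grip_width: -0.001
gripper_force: 25.6
```

>>> {"fn": "play_rows", "kwargs": {"motion": "1 0 0.1 0 0;1 0 0.2 0 0;1 0 0.3 0 0;1 0 0.4 0 0"}}

```text
clock: 31.88
tcp_pos: [0.5629, -0.2546, 0.1572]
eef_rot: [0.803, 0.595, -0.009, -0.014]
contact_force: [-64.7, 20.5, 42.8]
grip_width: -0.001
gripper_force: 35.1
```

```bash
python3 pos.py
```

```text
along/lat/z mm 47.248679751553134 -0.1913173060752533 0.15724404930224706 F -67.8257994640292 31.8833 -0.0006049630550661821 [ 0.00588563  0.99943602 -0.0330606 ]
[396.6, 255.7] 0.9
  front along 58.351780071418794 3.132135915754063
[273.3, 159.7] 0.79
  front along 76.41471379104757 -38.56835997352301
```

Force is far too high: something other than the drawer front is being pressed. Backing off to look.

>>> {"fn": "play_rows", "kwargs": {"motion": "1 0 -1.5 0 0;1 0 -3 0 0;1 0 -4 0 0;1 0 -4 0 0;1 0 -4 0 0"}}

```text
clock: 32.5
tcp_pos: [0.538, -0.2472, 0.1575]
eef_rot: [0.804, 0.595, 0.0, 0.0]
contact_force: [0.0, -0.6, -0.5]
grip_width: -0.001
gripper_force: 0.0
```

```bash
python3 pos.py; cat > op.py <<'E'
from h import *
t,M=tool();p=shot('wrist');a=np.radians(-16.6);x=np.array([np.cos(a),np.sin(a),0]);y=np.array([-x[1],x[0],0])
f=p['frame'].astype(int);g=np.array([.5177,-.2409,0])
# profile along drawer x at front-top height, colour letters: B blue, o orange, w light, . mid, - dark
for z in(.181,.186):
  for off in(30,45,60,75,88):
    s=np.arange(20,110);q=proj(p,g+[0,0,z]+s[:,None]*x/1e3+y*off/1e3).round().astype(int)
    L=''
    for u,v in q:
        if not(0<=u<560 and 0<=v<420): L+=' ';continue
        r,gr,b=f[v,u]
        L+='B' if b>r+35 else 'o' if r>b+40 else 'w' if r>170 else '.' if r>90 else '-'
    print(z,off,L)
for n in('file_slot','drawer_front'):
  for q in tip_of(n,p)[:1]:
    d=onz(p,q['location'],.13 if n=='file_slot' else .165)[0]-g;print(n,q['confidence'],d@x*1e3,d@y*1e3)
E
python3 op.py
```

```text
along/lat/z mm 21.260343736552613 -0.27020661975560056 0.15754398725800223 F 0.1925617506225015 32.5 -0.001271727836340438 [6.85162202e-03 9.99976086e-01 9.39236386e-04]
[396.9, 257.5] 0.72
  front along 55.55060861584706 -1.3256579653031404
[271.1, 163.7] 0.61
  front along 64.35882203568286 8.996425462235337
0.181 30 ........w...wwwwwwwwwwwwwwwwwww.........ww.BBBBBBBBBBBBBBBBBBBBBBBBBBBBBBBBBBBBBBBBBBBBBBB
0.181 45 .......w....wwwwww.-.......w-............w-BBBBBBBBBBBBBBBBBBBBBBBBBBBBBBBBBBBBBBBBBBBBBBB
0.181 60 ...wwwwwwww...www..........w.............wwBBBBBBBBBBBBBBBBBBBBBBBBBBBBBBBBBBBBBBBBBBBBBBB
0.181 75 wwwwwww..ww..........w......w............wwBBBBBBBBBBBBBBBBBBBBBBBBBBBBBBBBBBBBBBBBBBBBBBB
0.181 88 .ww...w...wwwww.............BBB-.........wwBBBBBBBBBBBBBBBBBBBBBBBBBBBBBBBBBBBBBBBBBBBBBBB
0.186 30 ........ww..wwwwwwwwwwwwwwwwww......w..wwBBBBBBBBBBBBBBBBBBBBBBBBBBBBBBBBBBBBBBBBBBBBBBBBB
0.186 45 ...........wwwwww.........w-...........wwBBBBBBBBBBBBBBBBBBBBBBBBBBBBBBBBBBBBBBBBBBBBBBBBB
0.186 60 ..wwwwwwwww..www....w.....w-...........wwBBBBBBBBBBBBBBBBBBBBBBBBBBBBBBBBBBBBBBBBBBBBBBBBB
0.186 75 wwwwwww.www....w....w.....w............wwBBBBBBBBBBBBBBBBBBBBBBBBBBBBBBBBBBBBBBBBBBBBBBBBB
0.186 88 ..w.......wwwww...........w.BBB.........wBBBBBBBBBBBBBBBBBBBBBBBBBBBBBBBBBBBBBBBBBBBBBBBBB
drawer_front 0.78 60.12724387338417 0.10955059980903946
```

The front edge shows flush with the cabinet's blue edge (both near 60 mm along). The force pattern fits too: the catch took the drawer at 42–43 mm, then came the hard stop at 47 mm. I'll retreat and confirm from above.

>>> {"fn": "play_rows", "kwargs": {"motion": "1 0 -2 0 0;1 0 -5 -2 0;1 0 -7 -6 0;1 0 -9 -10 0;1 0 -9 -12 0"}}

```text
clock: 33.27
tcp_pos: [0.4503, -0.2203, 0.2802]
eef_rot: [0.804, 0.595, 0.0, 0.001]
contact_force: [0.2, -1.2, 0.6]
grip_width: -0.002
gripper_force: 0.0
```

>>> {"fn": "play_rows", "kwargs": {"motion": "1 0 0 0 0;1 0 0 0 0;1 0 0 0 0"}}

```text
clock: 33.52
tcp_pos: [0.4516, -0.2206, 0.2766]
eef_rot: [0.804, 0.595, -0.0, -0.0]
contact_force: [-0.4, -0.3, -0.9]
grip_width: 0.001
gripper_force: 0.0
```

```bash
python3 op.py; python3 - <<'E'
from h import *
# initial front and cabinet edge in d1 picture (top edge z .186)
p=shot('wrist');t,M=tool();HE=np.linalg.inv(np.block([[M,t[:,None]],[np.zeros((1,3)),1]]))@p['X']
T=np.eye(4);T[:3,:3]=R.from_quat([.99885,.048,0,0]).as_matrix();T[:3,3]=[.4223,-.1941,.3173]
p['X']=T@HE;a=np.radians(-16.6);x=np.array([np.cos(a),np.sin(a),0])
for u,z in(([525,5],.186),([700,92],.186),([310,122],.181),([612,250],.181)): print(u,(onz(p,[np.array(u)/1.4],z)[0]-[.5177,-.2409,z])@x*1e3)
s=shot('scene')
for n in('bisque_cup','natch_plug','rubber_kidney','loop_tool','pink_tile'):
    for q in tip_of(n,s)[:1]: print(n,np.round(q['location'],1),round(q['confidence'],2))
for q in tip_of('drawer_front',s)[:1]: print(q)
E
```

```text
0.181 30 www.....-...wwwwwwwwwww.................ww.BBBBBBBBBBBBBBBBBBBBBBBBBBBBBBBBBBBBBBBBBBBBBBB
0.181 45 .............wwwB.......................ww.-BBBBBBBBBBBBBBBBBBBBBBBBBBBBBBBBBBBBBBBBBBBBBB
0.181 60 ..............wwBB......................ww.-BBBBBBBBBBBBBBBBBBBBBBBBBBBBBBBBBBBBBBBBBBBBBB
0.181 75 ..............w.BB.......................wwBBBBBBBBBBBBBBBBBBBBBBBBBBBBBBBBBBBBBBBBBBBBBBB
0.181 88 BB-----.......wwBB.......................ww-BBBBBBBBBBBBBBBBBBBBBBBBBBBBBBBBBBBBBBBBBBBBBB
0.186 30 w.....-...wwwwwwwwwww................ww.-BBBBBBBBBBBBBBBBBBBBBBBBBBBBBBBBBBBBBBBBBBBBBBBBB
0.186 45 ...........wwBB......................ww.-BBBBBBBBBBBBBBBBBBBBBBBBBBBBBBBBBBBBBBBBBBBBBBBBB
0.186 60 ............w.B.......................ww-BBBBBBBBBBBBBBBBBBBBBBBBBBBBBBBBBBBBBBBBBBBBBBBBB
0.186 75 ............w.B.......................ww.BBBBBBBBBBBBBBBBBBBBBBBBBBBBBBBBBBBBBBBBBBBBBBBBB
0.186 88 BBBB-----...wwB.......................ww-BBBBBBBBBBBBBBBBBBBBBBBBBBBBBBBBBBBBBBBBBBBBBBBBB
file_slot 0.86 96.5637701382743 -0.6124636850064686
drawer_front 0.57 59.435545071472774 -0.46923216640025384
[525, 5] 57.698294509344095
[700, 92] 57.62256706907772
[310, 122] -38.987074193329306
[612, 250] -38.7525463407834
bisque_cup [286.5 194.1] 0.86
natch_plug [313.8 204.9] 0.55
rubber_kidney [230.7 268.2] 0.63
loop_tool [181.6 241. ] 0.7
{'location': [398.4, 256.9], 'confidence': 0.56}
```

```bash
python3 -c "
from station import workorder
print(workorder.job_done())"
```

```text
the job is handed in; nothing more can be done
None
```

The tile is in the front groove with its glaze towards the drawer front, the drawer looks shut and flush, and the job is handed in. While closing it I pressed on after the drawer was already shut: the wrist force reached about 80 N (limit 120 N), and if that counts as the gripper's body pressing, it is over the 40 N limit.

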